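# Let the book lift down onto its block

## Task

The little hand-cranked lift is holding its shelf of books up on the ratchet. Flip the pawl up and over so it lies back clear of the ratchet wheel, crank backward (top of the crank towards the robot) to lower the shelf gently until it just bears on the wooden block beneath it, then flip the pawl down onto the wheel again and let go. Do not force the crank against the pawl, do not press the shelf hard onto the block, and leave the other things on the table where they are.

Things in the scene. Friction and masses are not known exactly. Their poses are not given: they have to be found in the camera images.
- lift: Fixed hand-cranked lift: grey upright housing 80 x 60 mm, 190 mm high, on a base (x -125 to 215 mm, 140 wide). Origin: on the table under the housing's middle; z up, x towards the shelf (away from the robot at yaw 0), y to the pawl side; the crank is on the -y side. Crank axle along y at x 0, z 150 mm; pawl pivot along y at x -62, z 203 mm; ratchet wheel at y 45 to 61.
- pawl (a joint): Steel pawl, 62 mm long, hinged on the robot side of the ratchet wheel, its nose lying on the wheel's top by its own weight (0.12 kg, no spring). In rad: 0 at a tooth root, about 0.15 on a tooth crest, 1.57 upright, 2.3 laid fully back at its stop. From upright it falls either way and stays there.
- pawl_pin (a point): Grip point on the pawl's lifting pin: a round steel pin 12 mm thick, 52 mm long, standing out sideways from the pawl along lift +y; this point is 19 mm from its free end, 42 mm from the pivot axis, at lift y 91 mm. It can be pinched from above across its thickness, or hooked; it swings up, over the pivot and down on the robot side.
- pawl_pivot (a point): Point on the pawl's pivot axis, level (along the lift's y) with the grip point of the pin: lift x -62, y 91, z 203 mm.
- crank (a joint): Crank and ratchet wheel, in rad. Arm upright at 1.05. Positive raises the shelf (30 mm per rad) and turns the crank's top towards lift +x; backward lowers it and turns the top to lift -x. It stays where it is left (friction 0.6 N m, more than the load); lowering takes 1 to 5 N at the knob. Travel -0.05 to 2.35. With the pawl on the wheel it goes back one tooth (0.45 rad) at most.
- crank_grip (a point): Grip point on the crank's round wooden knob: 26 mm thick, 94 mm long, level along the lift's y, turning freely on its own pin, 85 mm from the axle; at lift y -118 mm (knob from y -58 to -152, crank arm at y -46 to -56). It can be pinched from above across its thickness and led round the axle.
- crank_axis (a point): Point on the axle's axis level (along the lift's y) with the knob's grip point: lift x 0, y -118, z 150 mm.
- carriage: Lifting shelf with a carton of books fixed on it (about 0.9 kg): steel plate 136 x 140 mm, on the far side of the housing. Origin: on its underside, near the middle, 130 mm from the housing's middle along lift x. It moves only up and down with the crank; its underside is at height 40 mm + 30 mm per rad of crank.
- wheel: Ratchet wheel: 14 saw teeth 11 mm deep, 106 mm across, fixed on the crank axle beside the pawl. Origin on the axle.
- rest_block: Fixed wooden block 70 x 100 mm under the shelf. Origin: at the block's foot, on the table, below its middle. Its height differs from time to time, anywhere from 43 to 58 mm, and is not measured: feel for it. It is rigid: 10 N of push at the knob is about 20 N on the block, and the force climbs fast as the crank goes on.
- mug_near: White mug 72 mm across, 95 mm high, standing beside the lift below the crank. Bystander. Origin: centre of underside.
- book_near: Green book 120 x 180 x 26 mm lying on the pawl side of the lift. Bystander. Origin: centre of underside.
- mug_left: White mug 76 mm across, 110 mm high. Bystander. Origin: centre of underside.
- book_right: Blue book 140 x 210 x 32 mm lying flat. Bystander. Origin: centre of underside.
- glue_jar: Jar 56 mm across, 90 mm high, black cap. Bystander. Origin: centre of underside.
- coin_tin: Metal tin 90 x 130 x 50 mm. Bystander. Origin: centre of underside.
Not all that is in view belongs to the job. What is shaped like the rest_block but orange or pink is not meant.

How it is judged (in metres and radians):
On the way, in this order (a step that is already met when the one before it is completed fails the run):
1. the pawl is laid back clear of the wheel, past upright, with the shelf still well above the block (value of joint pawl above 1.75 rad and height (world z) of carriage above 0.068 m), for 0.2 s.
2. the shelf bears on the block, the pawl still laid back (contact force between carriage and rest_block above 2 N and value of joint pawl above 1.6 rad), for 0.2 s.
At the end, for the whole second after the job is handed in: The shelf is at rest and bears on the wooden block (more than 2 N), and the pawl is down on the ratchet wheel again (its angle below 0.25 rad) (contact force between carriage and rest_block above 2 N and value of joint pawl below 0.25 rad and linear speed of carriage below 0.005 m/s); the robot touches nothing.
It fails at once if the crank was forced against the pawl (more than 40 N on the ratchet wheel) (contact force between wheel and anything else above 40 N).
It fails at once if the shelf was pressed hard onto the block (more than 45 N) (contact force between carriage and rest_block above 45 N).
It fails at once if another thing on the table was moved more than 30 mm (distance of any of mug_near, book_near, mug_left, book_right, glue_jar, coin_tin from where it was at the start of the episode above 0.03 m).
It also fails if it takes over 72 s, if anything falls off the work surface, if the arm or the gripper's body presses on something with over 40 N, if the wrist force passes 120 N, or if a joint passes its speed limit or range.

## Robot

A 6-joint arm with a two-finger parallel gripper is mounted at the origin on the work surface. World frame = base frame: x ahead of the robot, y to its left, z up, the work surface at z = 0. Lengths are in m, angles in degrees, forces in N, time in s.
With the tool pointing down it reaches from about 0.35 to 0.875 m from the base axis. Payload 4.2 kg.
Tool frame: the origin (TCP) lies midway between the tips of the shut fingers; the grasp point (between the pads) lies 19 mm behind it; y points along the fingers, x is the direction in which the jaws open and shut, and the axes are right-handed (so a half turn about y gives the same grasp; the last joint's range is limited). The gripper opens to 87 mm and grips with 3 to 60 N. Pads are 19 mm wide; open, the fingers measure 117 mm over their backs; the gripper's body (75 mm by 190 mm) begins 51 mm behind the grasp point.
Start: joints at [-56.115, 22.042, 0.453, 0, -68.411, -14.817], TCP at [0.204, -0.591, 0.223] pointing down, gripper open.
Joint ranges: [-179.83, 179.83], [-69.29, 118.12], [-61.27, 80.66], [-181.25, 117.63], [-171.15, -9.14], [-177.46, 177.46]. Speed limits (degrees/s): [159.86, 159.86, 180, 180, 180, 180].

## Interface

Orientations are given as a 3x3 rotation matrix whose columns are the frame's x, y, z axes.
In Python, from station import * gives the robot as it stands.
- The arm moves only by the tool jog_arm, never from a script. Its argument "series" is a list of rows, each a list of 3 entries, a list of its own where there are three numbers: the shift along the tool's x, y, z in m, then the turn, a rotation vector about the tool's x, y, z in degrees, then the finger opening in m, from 0 to 0.087. A call has 1 to 10 rows; each row shifts and turns the commanded pose from where the row before left it, along the tool's axes as they then stand; what a row does not reach is not made up. A row lasts 1/8 s, in which the tool goes at most 62.5 mm and 10.7 degrees, less where a joint would pass 70% of its speed; a pose out of reach is approached as far as the arm can. A call is refused whole if a number of a shift passes 0.0625 or a number of a turn 10.7, either way. A call with a gripper value outside its range is refused whole. The fingers move at their own pace and stop on an object; the grip force is fixed at half the most. Time passes only in rows, so rows that do not move let the fingers close. It gives the time, the measured TCP pose, the force and the opening at its end, in the units of the state.
- sense(): the state, without advancing time (a new reading comes with each control period).
- capture(name): name is "scene" or "top"; returns the picture (480x640x3 uint8, red, green, blue); there is no depth.
- camera_info(name): a dict with "fx", "fy", "cx", "cy" (pixels), "k1" (the pictures are not rectified: a ray, as slopes to the right and down, at radius r is drawn at 1 + k1 r^2 times it, then the intrinsics apply), "rvec" (rotation vector, rad) and "tvec" (3), from world to camera coordinates, as OpenCV has them. Camera axes: x right, y down, z forward; pixel columns grow to the right and rows downward; lengths in m; the calibration is good to about 2 mm. A picture is of the moment at which its call begins. camera_info takes no time and is no camera call.
- finish_job(): hands the job in, once; it reports no verdict.
The state is a dict: "time_s": time; "joints": joint angles; "joint_velocities": joint speeds; "effort": joint torques, N m; "tcp_pos": TCP position; "ee_rot": TCP orientation; "wrist_force": force on the tool from outside, world axes, zero at the start; "moment": the same for the moment, N m; "gripper_width": opening from 0.0 (shut) to 1.0 (fully open).
Only numpy, scipy, OpenCV 4.12 (cv2) and the standard library are available. Lean on these libraries where they do the work, as an engineer would, in place of code of your own. Each camera call takes 0.05 s, during which the arm holds its last target. There are 200 camera calls.

## Working session

There is one attempt and no reset: what is moved stays moved. The work goes in short steps, Python scripts to look and compute and a tool call to move; the robot and the scene stay as the last step left them, time stands still between calls to the robot, and variables do not carry over. Pictures are saved under pics/ and viewed, about 8 in all and at most 12, crops included, and the job is handed in when it is done.

Besides the shell and the picture viewer there is one more tool, called after "Request:" by a JSON object that holds its "method" and its "body", one argument or row to a line. jog_arm: Moves the arm, as the interface text tells. Its arguments: {"type":"object","properties":{"series":{"type":"array","items":{"type":"array"}}},"required":["series"]}

```bash
mkdir -p pics; ls; python3 - <<'E'
from station import *
import cv2
for n in("scene","top"):
    im=capture(n); cv2.imwrite(f"pics/{n}0.png",im[:,:,::-1]); print(n,camera_info(n))
print(sense())
E
```

```text
pics
scene {'fx': 535.061889076576, 'fy': 535.061889076576, 'cx': 314.6291020699793, 'cy': 243.93166831893473, 'k1': -0.15020939988693546, 'rvec': array([ 1.13050561,  2.19485495, -1.17117134]), 'tvec': array([ 0.32184474, -0.16057409,  1.72905545])}
top {'fx': 598.0486361922616, 'fy': 598.0486361922616, 'cx': 307.962851125858, 'cy': 236.6943770795489, 'k1': -0.1426764404405381, 'rvec': array([ 2.13794213, -2.1600945 ,  0.16565594]), 'tvec': array([0.06148128, 0.59304644, 1.42713385])}
{'time_s': 0.1, 'joints': array([-5.61147589e+01,  2.20886685e+01,  3.87305234e-01, -2.36311811e-02,
       -6.84102372e+01, -1.48180455e+01]), 'joint_velocities': array([-0.03380253, -0.17932149,  0.21796946,  0.04973015, -0.01287914,
        0.06760406]), 'effort': array([-1.43771795e-04, -3.91689634e+01,  1.87934768e+01,  4.23194066e+00,
        1.34603822e-02, -7.21355332e-05]), 'tcp_pos': array([ 0.20402515, -0.59020031,  0.22154691]), 'ee_rot': array([[-3.26532268e-01, -7.67569657e-04, -9.45185743e-01],
       [ 9.45183979e-01,  1.83076436e-03, -3.26533145e-01],
       [ 1.98104930e-03, -9.99998030e-01,  1.27690906e-04]]), 'wrist_force': array([ 0.01141297, -0.10619557,  0.1242462 ]), 'moment': array([-0.0680165 ,  0.04110637,  0.01810934]), 'gripper_width': 1.0040611363349066}
```

View pics/scene0.png

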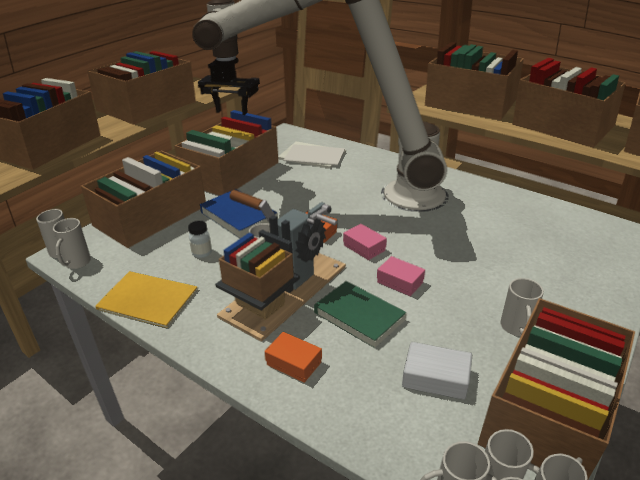

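View pics/top0.png

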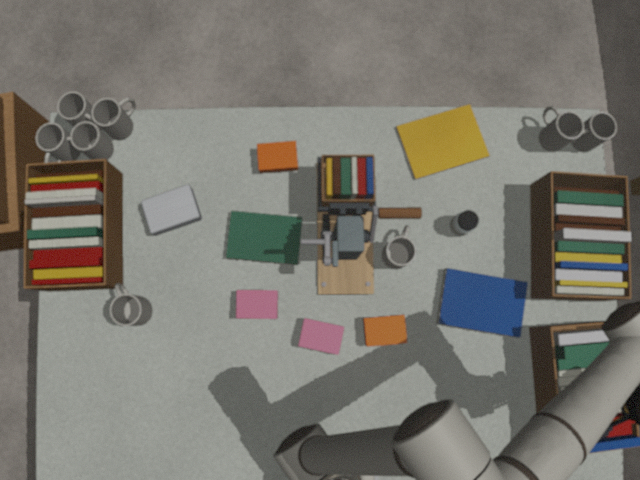

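The scene view shows the lift at about (300,250). In the top view the housing is at (349,237), the pin at (314,242), the knob at (400,212), and mug_near at (400,250). Possible mix-ups: for the knob (400,212), the mug handle at (405,232); for the pin (314,242), the wheel and pawl bars at (325,247). I'll check these in one close crop and measure.

```bash
cat > h.py <<'E'
from station import *
import numpy as np, cv2
def ray(n,u,v):
    c=camera_info(n); K=np.array([[c['fx'],0,c['cx']],[0,c['fy'],c['cy']],[0,0,1]])
    p=cv2.undistortPoints(np.array([[[u,v]]],float),K,np.array([c['k1'],0,0,0.]))[0,0]
    R=cv2.Rodrigues(c['rvec'])[0]; t=c['tvec']
    return -R.T@t, R.T@np.array([p[0],p[1],1.])
def onz(n,u,v,z):
    o,d=ray(n,u,v); return o+d*(z-o[2])/d[2]
def proj(n,P):
    c=camera_info(n); K=np.array([[c['fx'],0,c['cx']],[0,c['fy'],c['cy']],[0,0,1]])
    return cv2.projectPoints(np.atleast_2d(np.array(P,float)),c['rvec'],c['tvec'],K,np.array([c['k1'],0,0,0.]))[0][:,0]
def crop(n,x0,y0,w,h,k,name):
    im=capture(n)[:,:,::-1]; c=cv2.resize(im[y0:y0+h,x0:x0+w],None,fx=k,fy=k,interpolation=cv2.INTER_CUBIC); cv2.imwrite('pics/'+name,c)
E
python3 - <<'E'
from h import *
im=cv2.imread('pics/top0.png')
a=cv2.resize(im[190:310,290:430],None,fx=5,fy=5,interpolation=cv2.INTER_CUBIC); 
cv2.imwrite('pics/c1.png',a)
hsv=cv2.cvtColor(im,cv2.COLOR_BGR2HSV)
for p in [(400,212),(345,280),(349,237)]: print(p,hsv[p[1],p[0]])
# base front edge: corners; knob
for nm,lo,hi,roi in [('knob',(5,90,40),(18,255,200),(376,200,430,225)),('base',(8,60,90),(25,200,255),(310,255,385,300))]:
    m=np.zeros(im.shape[:2],np.uint8); x0,y0,x1,y1=roi
    m[y0:y1,x0:x1]=cv2.inRange(hsv,lo,hi)[y0:y1,x0:x1]
    c=max(cv2.findContours(m,0,2)[0],key=cv2.contourArea); r=cv2.minAreaRect(c); print(nm,r,cv2.boxPoints(r).tolist())
E
```

```text
(400, 212) [ 14 132 108]
(345, 280) [ 16  82 158]
(349, 237) [ 87  20 113]
knob ((399.5, 212.5), (9.0, 41.0), 90.0) [[379.0, 208.0], [420.0, 208.0], [420.0, 217.0], [379.0, 217.0]]
base ((345.0, 274.0), (38.0, 56.0), 90.0) [[317.0, 255.0], [373.0, 255.0], [373.0, 293.0], [317.0, 293.0]]
```

View pics/c1.png

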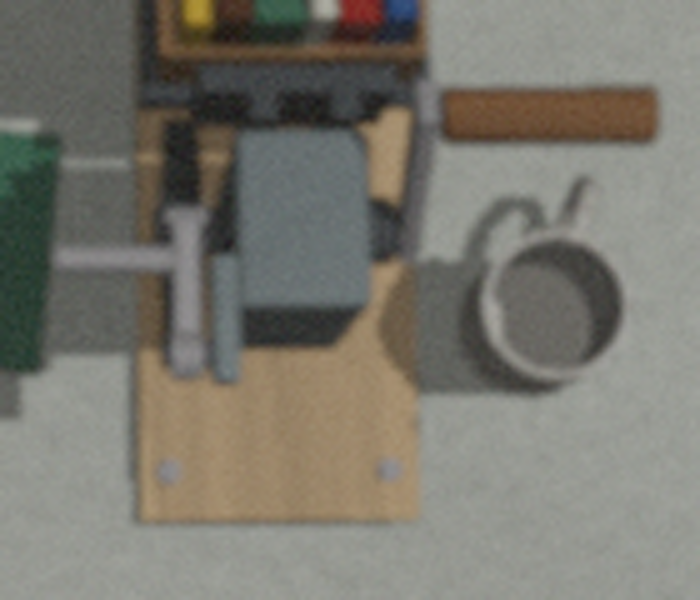

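The crop shows the pin from (301,241.6) to (324,241.6), the knob from (379,212.5) to (421,212.5), and the housing top at x 337.6–363.6, y 215.6–251. The mug is below and to the robot side of the knob. Next I'll compute world poses.

```bash
python3 - <<'E'
from h import *
np.set_printoptions(precision=4,suppress=True)
H=[onz('top',u,v,.19) for u,v in [(337.6,215.6),(362,215.6),(363.6,251),(337.6,251)]]
print('housing',np.array(H),np.mean(H,0))
print('base front L,R',onz('top',317.5,294,.015),onz('top',373.5,294,.015))
for z in(.22,.23): print('pin',z,onz('top',301,241.6,z),onz('top',324,241.6,z))
for z in(.17,.19,.21,.23): print('knob',z,onz('top',379,212.5,z),onz('top',421.5,212.5,z))
# pivot end of pawl
print('pawl pivot',onz('top',327.5,263,.205))
# predicted with lift origin, yaw 0
im=cv2.imread('pics/scene0.png')
cv2.imwrite('pics/c2.png',cv2.resize(im[180:330,210:360],None,fx=4,fy=4,interpolation=cv2.INTER_CUBIC))
E
```

```text
housing [[ 0.6188 -0.0098  0.19  ]
 [ 0.6183 -0.0642  0.19  ]
 [ 0.5389 -0.0658  0.19  ]
 [ 0.5395 -0.0084  0.19  ]] [ 0.5789 -0.0371  0.19  ]
base front L,R [0.4542 0.0331 0.015 ] [ 0.4525 -0.1059  0.015 ]
pin 0.22 [0.5571 0.072  0.22  ] [0.5566 0.0224 0.22  ]
pin 0.23 [0.5557 0.072  0.23  ] [0.5552 0.0227 0.23  ]
knob 0.17 [ 0.6288 -0.105   0.17  ] [ 0.628  -0.2022  0.17  ]
knob 0.19 [ 0.625  -0.1024  0.19  ] [ 0.6243 -0.1982  0.19  ]
knob 0.21 [ 0.6213 -0.0998  0.21  ] [ 0.6206 -0.1941  0.21  ]
knob 0.23 [ 0.6175 -0.0972  0.23  ] [ 0.6168 -0.19    0.23  ]
pawl pivot [0.5117 0.0149 0.205 ]
```

View pics/c2.png

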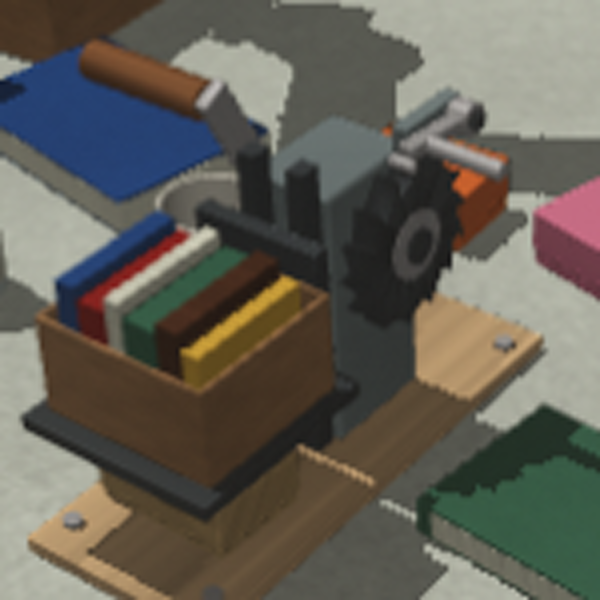

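Lift origin is about (0.578, -0.037) with yaw near 0. Both measurements agree: the base edges and the housing top. The pin tip comes out at y 0.072, against an expected 0.073. First I'll rise and turn the tool so the jaws open along world x.

Request:
{"method": "jog_arm", "body": {
  "series": [
    [[0,-0.02,0],[0,-10.13,0],0.087],
    [[0,-0.02,0],[0,-10.13,0],0.087],
    [[0,-0.02,0],[0,-10.13,0],0.087],
    [[0,-0.02,0],[0,-10.13,0],0.087],
    [[0,-0.02,0],[0,-10.13,0],0.06],
    [[0,-0.02,0],[0,-10.13,0],0.05],
    [[0,-0.02,0],[0,-10.16,0],0.05]
  ]
}}

```text
time_s: 0.98
tcp_pos: [0.2042, -0.5904, 0.3625]
ee_rot: [[-1.0, -0.0, 0.006], [-0.006, 0.001, -1.0], [0.0, -1.0, -0.001]]
wrist_force: [0.2, -0.7, -0.4]
gripper_width: 0.746
```

```bash
python3 - <<'E'
from h import *
np.set_printoptions(precision=4,suppress=True)
s=sense(); print(s['tcp_pos'],s['ee_rot'],s['joints'],s['gripper_width'])
def tri(a,b):
    (o1,d1),(o2,d2)=ray('top',*a),ray('scene',*b)
    A=np.stack([d1,-d2],1); k=np.linalg.lstsq(A,o2-o1,rcond=None)[0]
    p,q=o1+k[0]*d1,o2+k[1]*d2; return (p+q)/2,np.linalg.norm(p-q)
print('pin tip',tri((301,241.6),(210+505/4,180+170/4)))
print('knob end',tri((421.5,212.5),(210+88/4,180+60/4)))
L=np.array([.578,-.037,0])
print(proj('scene',[L+[-.062+.042,.091,.21],L+[-.062,.091,.203]]))
E
```

```text
[ 0.2042 -0.5904  0.3625] [[-1.     -0.0004  0.006 ]
 [-0.006   0.0013 -1.    ]
 [ 0.0004 -1.     -0.0013]] [-56.1145  18.9387  15.4236  -0.0194 -86.5585  56.4597] 0.7456738022223526
pin tip (array([0.5581, 0.073 , 0.2082]), np.float64(0.0023204808889558076))
knob end (array([ 0.6175, -0.1907,  0.2247]), np.float64(0.0011185528500677582))
[[328.8378 219.2716]
 [339.1436 213.9776]]
```

Request:
{"method": "jog_arm", "body": {
  "series": [
    [[-0.0236,0,-0.0429],[0,0,0],0.05],
    [[-0.0236,0,-0.0429],[0,0,0],0.05],
    [[-0.0236,0,-0.0429],[0,0,0],0.05],
    [[-0.0236,0,-0.0429],[0,0,0],0.05],
    [[-0.0236,0,-0.0429],[0,0,0],0.05],
    [[-0.0236,0,-0.0429],[0,0,0],0.05],
    [[-0.0236,0,-0.0429],[0,0,0],0.05],
    [[-0.0236,0,-0.0429],[0,0,0],0.05],
    [[-0.0236,0,-0.0429],[0,0,0],0.05],
    [[-0.0236,0,-0.0429],[0,0,0],0.05]
  ]
}}

```text
time_s: 2.22
tcp_pos: [0.4404, -0.16, 0.3623]
ee_rot: [[-1.0, -0.0, 0.0], [-0.0, 0.0, -1.0], [0.0, -1.0, -0.0]]
wrist_force: [0.3, -0.3, 0.1]
gripper_width: 0.575
```

Request:
{"method": "jog_arm", "body": {
  "series": [
    [[-0.0236,0,-0.0429],[0,0,0],0.05],
    [[-0.0236,0,-0.0429],[0,0,0],0.05],
    [[-0.0236,0,-0.0429],[0,0,0],0.05],
    [[-0.0236,0,-0.0429],[0,0,0],0.05],
    [[-0.0236,0,-0.0429],[0,0,0],0.05],
    [[0,0.03,0],[0,0,0],0.05],
    [[0,0.03,0],[0,0,0],0.05],
    [[0,0,0],[0,0,0],0.05]
  ]
}}

```text
time_s: 3.22
tcp_pos: [0.5566, 0.0527, 0.2997]
ee_rot: [[-1.0, -0.006, 0.0], [-0.0, -0.002, -1.0], [0.006, -1.0, 0.002]]
wrist_force: [0.1, 0.4, 0.3]
gripper_width: 0.573
```

Request:
{"method": "jog_arm", "body": {
  "series": [
    [[0,0.025,0],[0,0,0],0.05],
    [[0,0.025,0],[0,0,0],0.05],
    [[0,0.025,0],[0,0,0],0.05],
    [[0,0.02,0],[0,0,0],0.05],
    [[0,0.015,0],[0,0,0],0.05],
    [[0,0,0],[0,0,0],0.05]
  ]
}}

```text
time_s: 3.98
tcp_pos: [0.558, 0.0527, 0.1923]
ee_rot: [[-1.0, -0.001, -0.0], [0.0, -0.001, -1.0], [0.001, -1.0, 0.001]]
wrist_force: [-0.7, 1.1, -0.1]
gripper_width: 0.575
```

```bash
python3 - <<'E'
from h import *
s=sense(); print(s['tcp_pos'],s['wrist_force'])
crop('scene',250,150,150,130,5,'g1.png')
E
```

```text
[0.55801979 0.052687   0.19233269] [-0.69410437  1.05750935 -0.11521104]
```

View pics/g1.png

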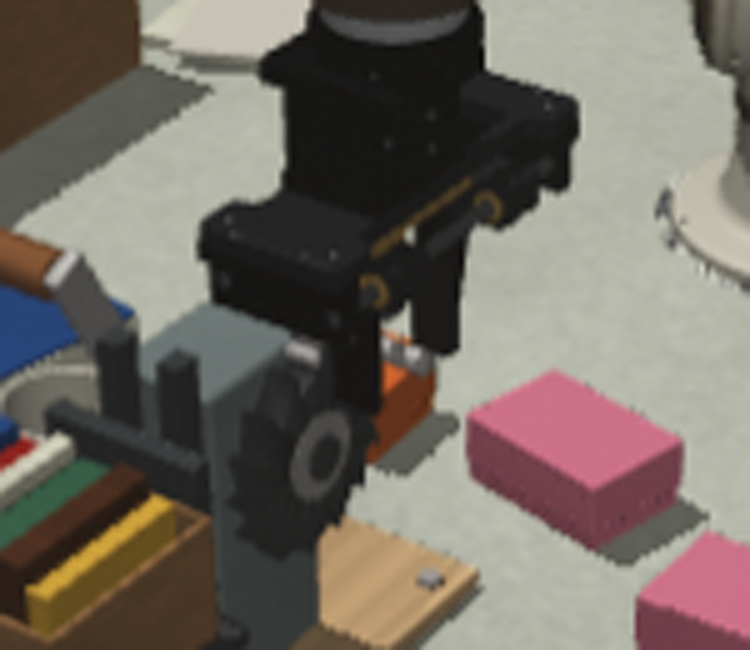

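The pin tip at (425,355) in the crop lies between the fingers. I'll close on it.

Request:
{"method": "jog_arm", "body": {
  "series": [
    [[0,0.003,0],[0,0,0],0.03],
    [[0,0,0],[0,0,0],0.015],
    [[0,0,0],[0,0,0],0.005],
    [[0,0,0],[0,0,0],0.005],
    [[0,0,0],[0,0,0],0.005],
    [[0,0,0],[0,0,0],0.005]
  ]
}}

```text
time_s: 4.78
tcp_pos: [0.5603, 0.0531, 0.1905]
ee_rot: [[-1.0, 0.005, 0.001], [-0.0, 0.001, -1.0], [-0.005, -1.0, -0.001]]
wrist_force: [5.1, -1.7, 0.5]
gripper_width: 0.126
```

Gripped: the opening is about 11 mm on the 12 mm pin. Next I'll lead it round the arc, half first.

Request:
{"method": "jog_arm", "body": {
  "series": [
    [[0.0023,-0.0085,0],[0,0,0],0.005],
    [[0.004,-0.0078,0],[0,0,0],0.005],
    [[0.0055,-0.0068,0],[0,0,0],0.005],
    [[0.0068,-0.0055,0],[0,0,0],0.005],
    [[0.0078,-0.004,0],[0,0,0],0.005],
    [[0,0,0],[0,0,0],0.005]
  ]
}}

```text
time_s: 5.52
tcp_pos: [0.5388, 0.0533, 0.2281]
ee_rot: [[-1.0, 0.02, 0.002], [-0.002, 0.002, -1.0], [-0.02, -1.0, -0.002]]
wrist_force: [10.1, -3.4, 9.0]
gripper_width: 0.129
```

The circle through the two measured tool positions puts the arc centre (in TCP terms) at about (0.518, 0.191). I'll correct for that and go on.

Request:
{"method": "jog_arm", "body": {
  "series": [
    [[0.0006,-0.0093,0],[0,0,0],0.005],
    [[0.0086,-0.0019,0],[0,0,0],0.005],
    [[0.0088,0,0],[0,0,0],0.005],
    [[0.0086,0.0019,0],[0,0,0],0.005],
    [[0.008,0.0035,0],[0,0,0],0.005],
    [[0.0035,0.0025,0],[0,0,0],0.005],
    [[0,0,0],[0,0,0],0.005]
  ]
}}

```text
time_s: 6.4
tcp_pos: [0.4956, 0.0536, 0.228]
ee_rot: [[-1.0, 0.007, 0.001], [-0.001, 0.002, -1.0], [-0.007, -1.0, -0.002]]
wrist_force: [1.9, 0.6, 6.5]
gripper_width: 0.129
```

Request:
{"method": "jog_arm", "body": {
  "series": [
    [[0,0,0],[0,0,0],0.03],
    [[0,0,0],[0,0,0],0.05],
    [[0,0,0],[0,0,0],0.05],
    [[0,-0.03,0],[0,0,0],0.05],
    [[0,-0.04,0],[0,0,0],0.05],
    [[0,-0.04,0],[0,0,0],0.05],
    [[-0.02,-0.02,0.05],[0,0,0],0.05],
    [[-0.02,0,0.05],[0,0,0],0.05],
    [[-0.02,0,0.05],[0,0,0],0.05],
    [[-0.02,0,0.05],[0,0,0],0.05]
  ]
}}

```text
time_s: 7.65
tcp_pos: [0.5739, -0.1487, 0.355]
ee_rot: [[-1.0, -0.001, 0.0], [-0.0, 0.0, -1.0], [0.001, -1.0, -0.0]]
wrist_force: [-0.3, 0.8, 0.6]
gripper_width: 0.576
```

```bash
python3 - <<'E'
from h import *
s=sense(); print(s['tcp_pos'],s['wrist_force'])
a=capture('scene')[:,:,::-1]; b=capture('top')[:,:,::-1]
f=lambda i:cv2.resize(i,(400,400),interpolation=cv2.INTER_CUBIC)
cv2.imwrite('pics/g2.png',np.hstack([f(a[170:290,250:370]),f(b[190:310,290:410])]))
E
```

```text
[ 0.57386838 -0.14871081  0.35499541] [-0.32312148  0.81380464  0.58920869]
```

View pics/g2.png

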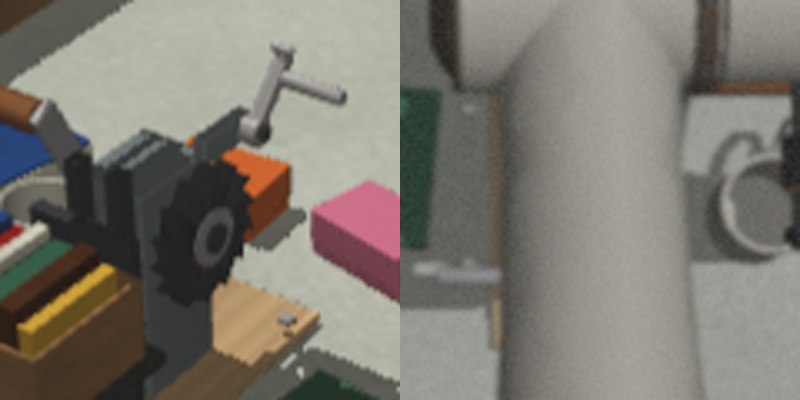

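The pawl lies back over the robot side, with the pin tip at (343,97) in the left crop, so step 1 is met. Now the knob at (0.619, -0.155, 0.2245).

Request:
{"method": "jog_arm", "body": {
  "series": [
    [[-0.045,0.03,0.006],[0,0,0],0.06],
    [[0,0.04,0],[0,0,0],0.06],
    [[0,0.04,0],[0,0,0],0.06],
    [[0,0.025,0],[0,0,0],0.06],
    [[0,0.015,0],[0,0,0],0.06],
    [[0,0,0],[0,0,0],0.06]
  ]
}}

```text
time_s: 8.5
tcp_pos: [0.6181, -0.1528, 0.2045]
ee_rot: [[-1.0, -0.002, 0.0], [-0.0, 0.0, -1.0], [0.002, -1.0, -0.0]]
wrist_force: [0.1, -0.3, 0.5]
gripper_width: 0.687
```

Request:
{"method": "jog_arm", "body": {
  "series": [
    [[0,0,0],[0,0,0],0.04],
    [[0,0,0],[0,0,0],0.03],
    [[0,0,0],[0,0,0],0.02],
    [[0,0,0],[0,0,0],0.02],
    [[0,0,0],[0,0,0],0.02],
    [[0,0,0],[0,0,0],0.02]
  ]
}}

```text
time_s: 9.25
tcp_pos: [0.6187, -0.1532, 0.2057]
ee_rot: [[-1.0, 0.0, 0.0], [-0.0, -0.0, -1.0], [-0.0, -1.0, 0.0]]
wrist_force: [-0.4, 1.3, 1.1]
gripper_width: 0.285
```

```bash
python3 - <<'E'
from h import *
s=sense(); print(s['tcp_pos'],s['wrist_force'],s['gripper_width']*.087)
crop('scene',210,130,150,130,4,'g3.png')
E
```

```text
[ 0.61874002 -0.15316256  0.2057226 ] [-0.37936209  1.26921507  1.0918441 ] 0.024785175290100266
```

View pics/g3.png

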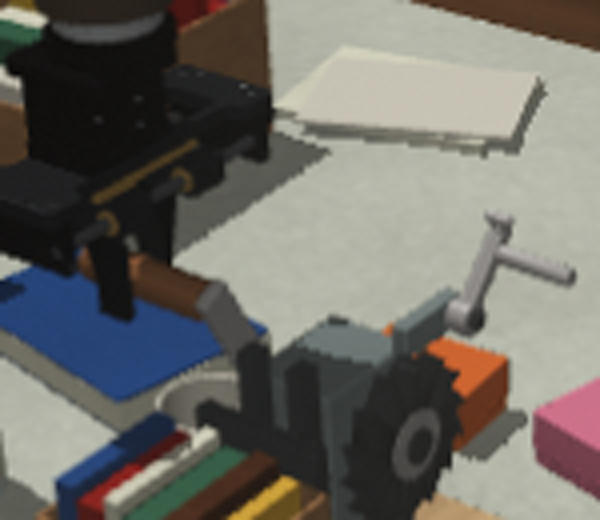

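The knob is gripped (opening about 25 mm). The crank is at about 1.53 rad (27.5° past upright). I'll lower to 20° on the robot side, then feel for the block.

Request:
{"method": "jog_arm", "body": {
  "series": [
    [[0.0087,-0.004,0],[0,0,0],0.02],
    [[0.0085,-0.0027,0],[0,0,0],0.02],
    [[0.0087,-0.0019,0],[0,0,0],0.02],
    [[0.0089,-0.0009,0],[0,0,0],0.02],
    [[0,0,0],[0,0,0],0.02]
  ]
}}

```text
time_s: 9.93
tcp_pos: [0.5821, -0.153, 0.2151]
ee_rot: [[-1.0, -0.003, 0.0], [-0.0, 0.0, -1.0], [0.003, -1.0, -0.0]]
wrist_force: [0.7, 0.5, 0.2]
gripper_width: 0.29
```

Request:
{"method": "jog_arm", "body": {
  "series": [
    [[0.0088,0,0],[0,0,0],0.02],
    [[0.0089,0.0009,0],[0,0,0],0.02],
    [[0.0087,0.0019,0],[0,0,0],0.02],
    [[0.0071,0.0022,0],[0,0,0],0.02],
    [[0,0,0],[0,0,0],0.02],
    [[0,0,0],[0,0,0],0.02]
  ]
}}

```text
time_s: 10.68
tcp_pos: [0.5489, -0.153, 0.2094]
ee_rot: [[-1.0, -0.004, -0.0], [0.0, 0.0, -1.0], [0.004, -1.0, -0.0]]
wrist_force: [0.0, 1.9, -1.8]
gripper_width: 0.286
```

Request:
{"method": "jog_arm", "body": {
  "series": [
    [[0.0028,0.0011,0],[0,0,0],0.02],
    [[0.0027,0.0012,0],[0,0,0],0.02],
    [[0,0,0],[0,0,0],0.02],
    [[0,0,0],[0,0,0],0.02]
  ]
}}

```text
time_s: 11.18
tcp_pos: [0.5451, -0.153, 0.2078]
ee_rot: [[-1.0, 0.001, 0.0], [-0.0, 0.0, -1.0], [-0.001, -1.0, -0.0]]
wrist_force: [3.5, 3.5, -0.7]
gripper_width: 0.287
```

Request:
{"method": "jog_arm", "body": {
  "series": [
    [[0.0027,0.0013,0],[0,0,0],0.02],
    [[0,0,0],[0,0,0],0.02],
    [[0,0,0],[0,0,0],0.02]
  ]
}}

```text
time_s: 11.55
tcp_pos: [0.5421, -0.153, 0.2063]
ee_rot: [[-1.0, -0.0, 0.0], [-0.0, 0.0, -1.0], [0.0, -1.0, -0.0]]
wrist_force: [3.4, 4.1, -0.2]
gripper_width: 0.291
```

Request:
{"method": "jog_arm", "body": {
  "series": [
    [[0.0026,0.0014,0],[0,0,0],0.02],
    [[0,0,0],[0,0,0],0.02],
    [[0,0,0],[0,0,0],0.02]
  ]
}}

```text
time_s: 11.92
tcp_pos: [0.5395, -0.153, 0.205]
ee_rot: [[-1.0, -0.0, 0.0], [-0.0, 0.0, -1.0], [0.0, -1.0, -0.0]]
wrist_force: [3.4, 3.5, 0.4]
gripper_width: 0.287
```

Request:
{"method": "jog_arm", "body": {
  "series": [
    [[0.0026,0.0014,0],[0,0,0],0.02],
    [[0,0,0],[0,0,0],0.02],
    [[0,0,0],[0,0,0],0.02]
  ]
}}

```text
time_s: 12.3
tcp_pos: [0.5369, -0.153, 0.2036]
ee_rot: [[-1.0, -0.0, 0.0], [-0.0, 0.0, -1.0], [0.0, -1.0, -0.0]]
wrist_force: [3.6, 3.4, -0.9]
gripper_width: 0.29
```

Request:
{"method": "jog_arm", "body": {
  "series": [
    [[0.0026,0.0015,0],[0,0,0],0.02],
    [[0,0,0],[0,0,0],0.02],
    [[0,0,0],[0,0,0],0.02]
  ]
}}

```text
time_s: 12.68
tcp_pos: [0.5344, -0.153, 0.202]
ee_rot: [[-1.0, 0.0, 0.0], [-0.0, 0.0, -1.0], [-0.0, -1.0, -0.0]]
wrist_force: [3.8, 4.1, -0.6]
gripper_width: 0.287
```

Request:
{"method": "jog_arm", "body": {
  "series": [
    [[0.0025,0.0016,0],[0,0,0],0.02],
    [[0,0,0],[0,0,0],0.02],
    [[0,0,0],[0,0,0],0.02]
  ]
}}

```text
time_s: 13.05
tcp_pos: [0.532, -0.1529, 0.2004]
ee_rot: [[-1.0, 0.0, 0.0], [-0.0, 0.0, -1.0], [-0.0, -1.0, -0.0]]
wrist_force: [3.8, 4.1, -0.9]
gripper_width: 0.286
```

Request:
{"method": "jog_arm", "body": {
  "series": [
    [[0.0024,0.0017,0],[0,0,0],0.02],
    [[0,0,0],[0,0,0],0.02],
    [[0,0,0],[0,0,0],0.02]
  ]
}}

```text
time_s: 13.42
tcp_pos: [0.5296, -0.153, 0.1988]
ee_rot: [[-1.0, 0.0, 0.0], [-0.0, 0.0, -1.0], [-0.0, -1.0, -0.0]]
wrist_force: [4.3, 3.6, -0.5]
gripper_width: 0.288
```

Request:
{"method": "jog_arm", "body": {
  "series": [
    [[0.0024,0.0018,0],[0,0,0],0.02],
    [[0,0,0],[0,0,0],0.02],
    [[0,0,0],[0,0,0],0.02]
  ]
}}

```text
time_s: 13.8
tcp_pos: [0.5273, -0.153, 0.197]
ee_rot: [[-1.0, 0.0, 0.0], [-0.0, 0.0, -1.0], [-0.0, -1.0, -0.0]]
wrist_force: [4.7, 3.9, 0.3]
gripper_width: 0.289
```

Request:
{"method": "jog_arm", "body": {
  "series": [
    [[0.0023,0.0019,0],[0,0,0],0.02],
    [[0,0,0],[0,0,0],0.02],
    [[0,0,0],[0,0,0],0.02]
  ]
}}

```text
time_s: 14.18
tcp_pos: [0.525, -0.153, 0.1952]
ee_rot: [[-1.0, 0.0, 0.0], [-0.0, 0.0, -1.0], [-0.0, -1.0, -0.0]]
wrist_force: [3.7, 4.3, -0.4]
gripper_width: 0.292
```

Request:
{"method": "jog_arm", "body": {
  "series": [
    [[0.0022,0.002,0],[0,0,0],0.02],
    [[0,0,0],[0,0,0],0.02],
    [[0,0,0],[0,0,0],0.02]
  ]
}}

```text
time_s: 14.55
tcp_pos: [0.5228, -0.153, 0.1932]
ee_rot: [[-1.0, 0.0, 0.0], [-0.0, 0.0, -1.0], [-0.0, -1.0, -0.0]]
wrist_force: [3.5, 3.7, -0.1]
gripper_width: 0.289
```

Request:
{"method": "jog_arm", "body": {
  "series": [
    [[0.0022,0.002,0],[0,0,0],0.02],
    [[0,0,0],[0,0,0],0.02],
    [[0,0,0],[0,0,0],0.02]
  ]
}}

```text
time_s: 14.92
tcp_pos: [0.5217, -0.153, 0.1921]
ee_rot: [[-1.0, 0.003, 0.001], [-0.001, -0.0, -1.0], [-0.003, -1.0, 0.0]]
wrist_force: [4.8, 4.6, 1.9]
gripper_width: 0.289
```

Request:
{"method": "jog_arm", "body": {
  "series": [
    [[0.0021,0.0021,0],[0,0,0],0.02],
    [[0,0,0],[0,0,0],0.02],
    [[0,0,0],[0,0,0],0.02]
  ]
}}

```text
time_s: 15.3
tcp_pos: [0.5217, -0.153, 0.1919]
ee_rot: [[-1.0, 0.009, 0.001], [-0.001, -0.001, -1.0], [-0.009, -1.0, 0.001]]
wrist_force: [6.1, 5.1, 6.3]
gripper_width: 0.288
```

The crank has stopped and the force is rising: about 9 N tangential against 3 N free, so roughly 14 N on the block. It was held for over 0.25 s. I'll release the knob and go back to the pawl.

Request:
{"method": "jog_arm", "body": {
  "series": [
    [[0,0,0],[0,0,0],0.02],
    [[0,0,0],[0,0,0],0.04],
    [[0,0,0],[0,0,0],0.06],
    [[0,0,0],[0,0,0],0.06],
    [[0,-0.03,0],[0,0,0],0.06],
    [[0,-0.04,0],[0,0,0],0.06],
    [[0,-0.05,0],[0,0,0],0.06],
    [[0,-0.04,0],[0,0,0],0.06]
  ]
}}

```text
time_s: 16.3
tcp_pos: [0.5173, -0.1538, 0.3507]
ee_rot: [[-1.0, -0.001, -0.0], [0.0, -0.001, -1.0], [0.001, -1.0, 0.001]]
wrist_force: [-0.6, -0.2, 0.2]
gripper_width: 0.684
```

Request:
{"method": "jog_arm", "body": {
  "series": [
    [[0.006,0,-0.0414],[0,0,0],0.05],
    [[0.006,0,-0.0414],[0,0,0],0.05],
    [[0.006,0,-0.0414],[0,0,0],0.05],
    [[0.006,0,-0.0414],[0,0,0],0.05],
    [[0.006,0,-0.0414],[0,0,0],0.05],
    [[0,0,0],[0,0,0],0.05]
  ]
}}

```text
time_s: 17.05
tcp_pos: [0.4872, 0.0551, 0.3485]
ee_rot: [[-1.0, -0.002, 0.003], [-0.003, -0.001, -1.0], [0.002, -1.0, 0.001]]
wrist_force: [-0.3, -0.7, -0.2]
gripper_width: 0.577
```

```bash
python3 - <<'E'
from h import *
s=sense(); print(s['tcp_pos'],s['wrist_force'],s['gripper_width']*.087)
o,d=ray('scene',352.9,199.1); print(o+d*(.073-o[1])/d[1])
crop('scene',210,170,150,130,5,'g4.png')
E
```

```text
[0.48719011 0.05505539 0.34850169] [-0.29816021 -0.68501519 -0.23639866] 0.05016110420726609
[0.48737138 0.073      0.2354755 ]
```

View pics/g4.png

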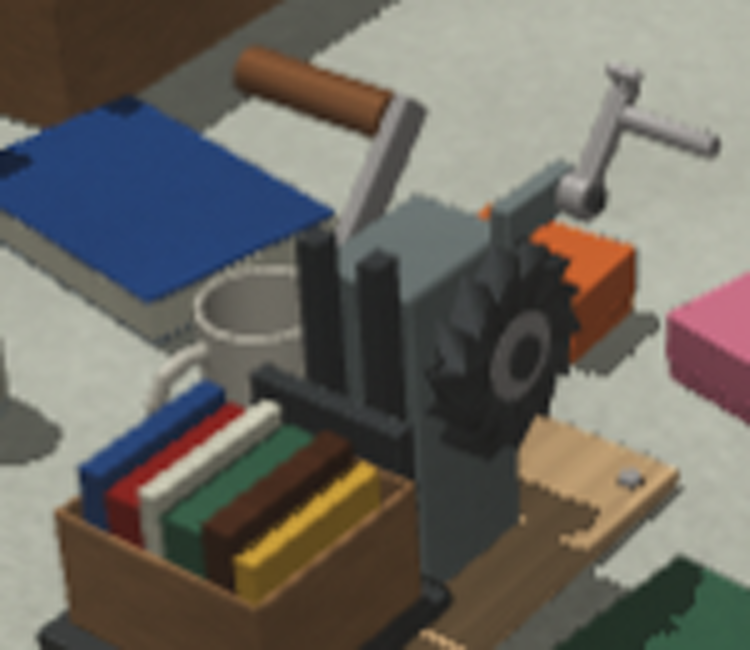

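The view shows the shelf down, the knob at (310,90) and the pawl laid back with the pin tip at (710,143). The pin is at about x 0.487, z 0.2355. I'll grip it.

Request:
{"method": "jog_arm", "body": {
  "series": [
    [[0,0.04,0],[0,0,0],0.05],
    [[0,0.04,0],[0,0,0],0.05],
    [[0,0.03,0],[0,0,0],0.05],
    [[0,0.02,0],[0,0,0],0.05],
    [[0,0,0],[0,0,0],0.03],
    [[0,0,0],[0,0,0],0.015],
    [[0,0,0],[0,0,0],0.005],
    [[0,0,0],[0,0,0],0.005],
    [[0,0,0],[0,0,0],0.005]
  ]
}}

```text
time_s: 18.23
tcp_pos: [0.4904, 0.054, 0.2197]
ee_rot: [[-1.0, 0.006, 0.001], [-0.001, 0.0, -1.0], [-0.006, -1.0, -0.0]]
wrist_force: [6.3, -2.0, -2.2]
gripper_width: 0.131
```

Request:
{"method": "jog_arm", "body": {
  "series": [
    [[-0.0095,-0.0054,0],[0,0,0],0.005],
    [[-0.008,-0.0035,0],[0,0,0],0.005],
    [[-0.0086,-0.0019,0],[0,0,0],0.005],
    [[-0.0088,0,0],[0,0,0],0.005],
    [[-0.0086,0.0019,0],[0,0,0],0.005],
    [[0,0,0],[0,0,0],0.005]
  ]
}}

```text
time_s: 18.98
tcp_pos: [0.5312, 0.0533, 0.2284]
ee_rot: [[-1.0, -0.002, 0.0], [-0.0, -0.001, -1.0], [0.002, -1.0, 0.001]]
wrist_force: [-3.5, -0.8, 4.9]
gripper_width: 0.121
```

Request:
{"method": "jog_arm", "body": {
  "series": [
    [[-0.008,0.0035,0],[0,0,0],0.005],
    [[-0.0071,0.0052,0],[0,0,0],0.005],
    [[-0.0059,0.0065,0],[0,0,0],0.005],
    [[-0.0037,0.0063,0],[0,0,0],0.005],
    [[-0.0018,0.004,0],[0,0,0],0.005],
    [[0,0,0],[0,0,0],0.005]
  ]
}}

```text
time_s: 19.73
tcp_pos: [0.5567, 0.0532, 0.2016]
ee_rot: [[-1.0, -0.004, -0.0], [0.0, -0.002, -1.0], [0.004, -1.0, 0.002]]
wrist_force: [-5.2, -2.2, 1.3]
gripper_width: 0.127
```

Request:
{"method": "jog_arm", "body": {
  "series": [
    [[0,0.003,0],[0,0,0],0.005],
    [[0,0,0],[0,0,0],0.03],
    [[0,0,0],[0,0,0],0.05],
    [[0,0,0],[0,0,0],0.05],
    [[0,-0.04,0],[0,0,0],0.05],
    [[0,-0.05,0],[0,0,0],0.05],
    [[0,-0.05,0],[0,0,0],0.05],
    [[0.06,0,0],[0,0,0],0.05],
    [[0.06,0,0],[0,0,0],0.05],
    [[0,0,0],[0,0,0],0.05]
  ]
}}

```text
time_s: 20.98
tcp_pos: [0.4353, 0.0534, 0.3406]
ee_rot: [[-1.0, 0.003, 0.002], [-0.002, 0.002, -1.0], [-0.003, -1.0, -0.002]]
wrist_force: [0.7, 1.0, -0.1]
gripper_width: 0.57
```

```bash
python3 - <<'E'
from h import *
s=sense(); print(s['time_s'],s['tcp_pos'],s['wrist_force'])
crop('scene',210,180,150,150,4,'g5.png')
E
```

```text
20.975 [0.43525318 0.05343752 0.34059797] [ 0.7493986   1.00371449 -0.06906526]
```

View pics/g5.png

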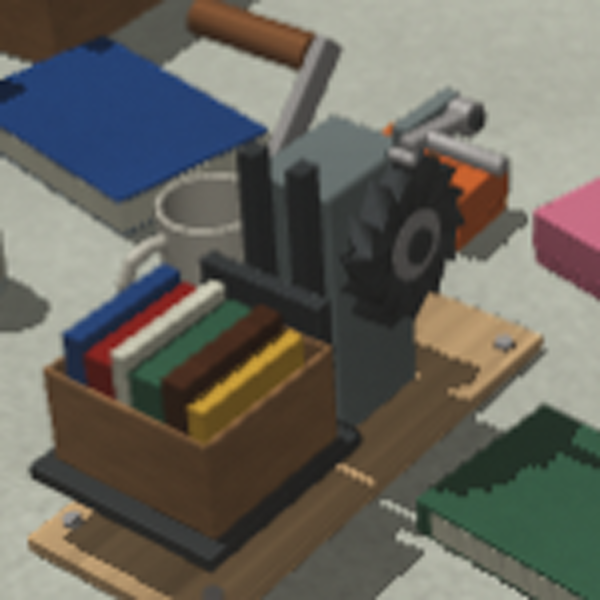

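The pawl is down on the wheel, with the pin tip at (503,163) close to its start at (505,170). The shelf rests low, the crank hasn't moved since release, and the bystanders are in place. I'm handing in.

```bash
python3 -c "
from station import *
print(finish_job())"
```

```text
the job is handed in; nothing more can be done
None
```

I flipped the pawl back, lowered the shelf onto the block with the crank and laid the pawl on the wheel again. I handed the job in after about 21 s of robot time; no verdict was reported.

- **Pawl back:** I pinched the pin and led it over the pivot. The picture showed it lying back on the robot side with the shelf still up, at an estimated 86 mm.
- **Lowering:** I led the knob backward from about 1.53 to 0.3 rad, the last part in 3 mm steps. The crank stopped, and the push along its path rose from about 3 N to 9 N. I estimate about 14 N on the block, which was held for over 0.25 s before I let go.
- **Pawl down:** I led the pin back and released it just above the wheel. The last picture shows the pawl on the wheel, its pin tip within about 2 pixels of where it began.
- **Last checks:** The crank had not moved after I let go, the lift's neighbours looked undisturbed, and the arm was clear with close to zero wrist force.
- **Not checked:** I could not measure the force on the block after letting go. It rests on the crank's friction holding the shelf. I also did not check the pawl angle beyond the picture, or look again at the bystanders outside the last crop (mug_left, glue_jar, coin_tin).
- **Disagreement:** On the first pawl swing my assumed arc was a few millimetres off. The sideways force reached about 10 N, and I corrected the arc midway.

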